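# Probe two test studs, then show the probe tip under the magnifier

## Robot

A 6-joint arm with a two-finger parallel gripper is mounted at the origin on the work surface. World frame = base frame: x ahead of the robot, y to its left, z up, the work surface at z = 0. Lengths are in m, angles in rad, forces in N, time in s.
With the tool pointing down it reaches from about 0.275 to 0.875 m from the base axis. Payload 12.5 kg.
Tool frame: the origin (TCP) lies at the very end of the fingers, on their centre line; the grasp point (between the pads) lies 19 mm behind it; z points along the fingers, y is the line along which they close (so a half turn about z gives the same grasp; the last joint's range is limited). The gripper opens to 85 mm and grips with 20 to 120 N. Pads are 22 mm wide; open, the fingers measure 114 mm over their backs; the gripper's body (76 mm by 85 mm) begins 54 mm behind the grasp point. The pads swing forward as they close: fully open they stand 13 mm farther back than shut.
Start: joints at [-1.257, 0.351, 1.652, -0, 1.139, -0.085], TCP at [0.214, -0.507, 0.202] pointing down, gripper open.
Joint ranges: [-2.75, 2.75], [-0.79, 2.1], [0.01, 2.65], [-1.57, 4.71], [0.07, 3.14], [-2.87, 2.87]. Speed limits (rad/s): [2.22, 2.22, 2.79, 3.14, 3.14, 3.14].

## Interface

Orientations are given as a rotation vector (axis times angle).
In Python, from cell import bot gives the robot as it stands.
- The arm moves only by the tool send_rows, never from a script. Its argument "commands" is one flat list of numbers, 7 for each row, row after row: the finger opening in mm, from 0 to 85.4, then the shift along the tool's x, y, z as a fraction of full scale, then the turn, a rotation vector about the tool's x, y, z as a fraction of full scale. In form: [gripper, x, y, z, wx, wy, wz, gripper, x, y, z, wx, wy, wz, ...]. A call has 1 to 8 rows; each row is the pose to reach, as a shift and turn from the pose commanded when the call began, along the tool's axes at that moment; what a row does not reach only later rows make up. Full scale, the value 1, is 20 cm for a shift and 60 degrees for a turn. A row lasts 1/10 s, in which the tool goes at most 50 mm and 8.59 degrees, less where a joint would pass 70% of its speed; a pose out of reach is approached as far as the arm can. A call with a number of a shift or a turn outside -1 to 1 is refused whole. A call with a gripper value outside its range is refused whole. The fingers move at their own pace and stop on an object; "grip_force" is the grip in N (left out, the last holds). Time passes only in rows, so rows that repeat a pose let the fingers close. It gives the time, the measured TCP pose, the force, the opening and the grip force at its end, in the units of the state.
- bot.observe(): the state, without advancing time (a new reading comes with each control period).
- bot.grab_frame(name): name is "scene" or "side" or "wrist"; returns a dict with "img" (384x512x3 uint8, blue, green, red), "range_z" (384x512 float32, m along the optical axis (not along the pixel's ray), 0 where there is no reading), "K" (3x3 intrinsics, pixels), "k1" (the pictures are not rectified: a ray, as slopes to the right and down, at radius r is drawn at 1 + k1 r^2 times it, then the intrinsics apply), "eye" and "orientation" of the camera in the world; the wrist camera has in their place "tool_from_camera" (4x4, takes a point from camera to tool coordinates, whose origin is the TCP and whose axes are the flange's). Camera axes: x right, y up, looking along -z (the intrinsics and any distortion apply to the point x, -y, -z); pixel columns grow to the right and rows downward; lengths in m; the calibration is good to about 2 mm. A picture is of the moment at which its call begins: read the wrist's pose just before it.
- bot.finish_job(): hands the job in; it is judged then, once.
The state is a dict: "time_s": time; "qpos": joint angles; "dq": joint speeds; "effort": joint torques, N m; "position": TCP position; "ee_rot": TCP orientation; "force": force on the tool from outside, world axes, zero at the start; "wrist_torque": the same for the moment, N m; "opening": finger opening in m; "grasp_force": force on a finger pad.
Only numpy, scipy, OpenCV 4.12 (cv2) and the standard library are available. Lean on these libraries where they do the work, as an engineer would, in place of code of your own. Each camera call takes 0.05 s, during which the arm holds its last target. There are 200 camera calls.

## Task

Draw the test probe out of its sloping holder and press its needle tip gently onto the round stud of the test board and then onto the square stud, pushing each down against its spring by a couple of millimetres. Then bring the probe to the magnifier so that its tip can be inspected, and finish while still holding it there: level, still, raised well off the bench, with the needle tip below the middle of the lens and nothing but the gripper touching the probe. Leave the other things on the bench where they are.

Things in the scene. Friction and masses are not known exactly. Their poses are not given: they have to be found in the camera images.
- probe: test probe, straight stick 179 mm long, about 60 g. Origin at the needle's tip, z from tip to tail. From the tip: steel needle 4.4 diameter, round end (0-45), grey square neck 11 x 11 (45-85), collar 21 x 21 (85-89), ribbed handle 16 x 16 (89-179), flats square to its x and y. Starts in the holder, tip down and away from the robot, z about 48 degrees from vertical
- probe_grip (a point): middle of the probe's handle, on its axis, 132 mm from the tip, about 116 mm above the bench at the start. There the probe's y is level: a gripper pointing down and closing along y takes the handle by its two upright flats
- holder: fixed holder: black base 120 (x) x 90 x 12 mm and, between two thin cheeks (29 over both, 78 high), a square sleeve sloping at 45 degrees, 13 x 13 inside, 21 x 21 outside, 42 deep. Origin: centre of the underside; x level, the way the needle points, z up
- holder_mouth (a point): centre of the sleeve's mouth, 85 mm above the bench. The probe's collar rests on it, neck and needle hang inside with about 1 mm play. Draw the probe along its own +z: 45 mm frees the neck, 90 mm the needle
- board: fixed test board: white case 130 (x) x 90 (y) with a green circuit board on top, upper face 32 above the bench (flat chips up to 34). Origin: centre of its underside, z up, any yaw. Carries two brass spring studs on its x axis, round at x = +30, square at x = -30; the square stud's end also has a long black connector, 55 x 9, 6 high
- stud_round_top (a point): centre of the flat top of the round stud, 18 diameter, 44 above the bench when not pressed; it goes down as the stud is pressed
- stud_square_top (a point): centre of the flat top of the square stud, 18 x 18, 44 above the bench when not pressed; it goes down as the stud is pressed
- stud_round (a joint): how far the round stud is pressed down, m: 0 up, 0.006 at its stop. Spring, about 1 N to start and 4 N at the stop, and it comes back up by itself
- stud_square (a joint): the same for the square stud
- magnifier: fixed bench magnifier: round lens in a white ring, 124 over the ring, underside about 254 above the bench, level. An arm leads from the ring to a post 14 thick standing on a round foot (110 diameter) at x = +140, y = -65 of its frame. Origin on the bench right below the lens, z up
- lens (a point): centre of the lens, 260 above the bench
- phone: a bystander: black phone lying flat, 150 x 72 x 8 (mm). Origin: centre of its underside
- driver_long: a bystander: screwdriver lying flat, 170 long (mm). Origin: centre of its underside
- driver_short: a bystander: screwdriver lying flat, 130 long (mm). Origin: centre of its underside
- glue: a bystander: white glue bottle, standing, 34 diameter, 100 high (mm). Origin: centre of its underside
- tape: a bystander: tape roll lying flat, 90 diameter, 20 high (mm). Origin: centre of its underside
- battery: a bystander: flat black phone battery, 75 x 36 x 5 (mm). Origin: centre of its underside
- tweezers: a bystander: steel tweezers lying flat, about 120 long (mm). Origin: centre of its underside
Not all that is in view belongs to the job. What is shaped like the holder but green, purple or turquoise is not meant.

How it is judged:
On the way, in this order (a step that is already met when the one before it is completed fails the run):
1. the probe is drawn wholly out of its holder, held by the gripper (z of probe in the frame of holder above 0.09 m and distance between probe and holder_mouth above 0.02 m and contact force between probe and holder below 0.05 N and contact force between the fingers and probe above 1 N), for 0.1 s.
2. the needle tip presses the round stud down by 1.5 mm or more (value of joint stud_round above 0.0015 m and distance between probe and stud_round_top below 0.011 m and contact force between probe and board above 0.3 N and contact force between the fingers and probe above 1 N), for 0.2 s.
3. then the needle tip presses the square stud down by 1.5 mm or more (value of joint stud_square above 0.0015 m and distance between probe and stud_square_top below 0.011 m and contact force between probe and board above 0.3 N and contact force between the fingers and probe above 1 N), for 0.2 s.
At the end, for the whole second after the job is handed in: the gripper holds the probe, still and level (within 12 degrees), its tip within 30 mm sideways of the lens centre and between 100 and 245 mm above the bench, and nothing but the gripper touches the probe (contact force between the fingers and probe above 1 N and height (world z) of probe between 0.1 and 0.245 m and horizontal distance between probe and lens below 0.03 m and angle between probe's own z axis and vertical between 1.3608 and 1.7808 rad and linear speed of probe below 0.03 m/s and angular speed of probe below 0.2 rad/s and contact force between probe and holder below 0.05 N and contact force between probe and board below 0.05 N and contact force between probe and magnifier below 0.05 N and contact force between probe and phone below 0.05 N and contact force between probe and driver_long below 0.05 N and contact force between probe and driver_short below 0.05 N and contact force between probe and glue below 0.05 N and contact force between probe and tape below 0.05 N and contact force between probe and battery below 0.05 N and contact force between probe and tweezers below 0.05 N); the arm keeps its last pose, push and grip.
It fails at once if the probe is pressed on the test board with more than 20 N (contact force between probe and board above 20 N).
It fails at once if a bystander (phone, screwdrivers, glue, tape, battery, tweezers) is shifted by more than 30 mm (distance of any of phone, driver_long, driver_short, glue, tape, battery, tweezers from where it was at the start of the episode above 0.03 m).
It also fails if it takes over 54 s, if anything falls off the work surface, if the arm or the gripper's body presses on something with over 40 N, if the wrist force passes 120 N, or if a joint passes its speed limit or range.

## Working session

There is one attempt and no reset: what is moved stays moved. The work goes in short steps, Python scripts to look and compute and a tool call to move; the robot and the scene stay as the last step left them, time stands still between calls to the robot, and variables do not carry over. Pictures are saved under pics/ and viewed, at most 10 in all, crops included, and the job is handed in when it is done.

Besides the shell and the picture viewer there is one more tool, called after "Request:" by a JSON object that holds its "name" and its "arguments", one argument or row to a line. send_rows: Moves the arm, as the interface text tells. Its arguments: {"type":"object","properties":{"commands":{"type":"array"},"grip_force":{"type":"number"}},"required":["commands"]}

```bash
mkdir -p pics; ls; cat > h.py <<'E'
import numpy as np, cv2
from scipy.spatial.transform import Rotation as R
from cell import bot
def mat(o):
    o=np.array(o,float)
    if o.shape==(3,3): return o
    return R.from_rotvec(o).as_matrix() if o.size==3 else R.from_quat(o.ravel()).as_matrix()
def grab(n):
    s=bot.observe(); f=bot.grab_frame(n)
    if n=='wrist':
        T=np.eye(4);T[:3,:3]=mat(s['ee_rot']);T[:3,3]=s['position'];T=T@np.array(f['tool_from_camera'])
        f['C'],f['Rm']=T[:3,3],T[:3,:3]
    else: f['C'],f['Rm']=np.array(f['eye']),mat(f['orientation'])
    return f
def rays(f,uv):
    uv=np.atleast_2d(np.array(uv,float));K=np.array(f['K'])
    d=np.c_[(uv[:,0]-K[0,2])/K[0,0],(uv[:,1]-K[1,2])/K[1,1]]; s=d.copy()
    for _ in range(20): s=d/(1+f['k1']*(s**2).sum(1,keepdims=True))
    return np.c_[s[:,0],-s[:,1],-np.ones(len(s))]@f['Rm'].T
def plane(f,uv,z):
    d=rays(f,uv); return f['C']+d*((z-f['C'][2])/d[:,2])[:,None]
def cloud(f):
    v,u=np.mgrid[0:384,0:512]; d=rays(f,np.c_[u.ravel(),v.ravel()])
    P=f['C']+d*f['range_z'].ravel()[:,None]; P[f['range_z'].ravel()==0]=np.nan
    return P.reshape(384,512,3)
def proj(f,P):
    c=(np.atleast_2d(P)-f['C'])@f['Rm']; s=np.c_[c[:,0],-c[:,1]]/(-c[:,2:3])
    s=s*(1+f['k1']*(s**2).sum(1,keepdims=True)); K=np.array(f['K'])
    return np.c_[s[:,0]*K[0,0]+K[0,2],s[:,1]*K[1,1]+K[1,2]]
E
python3 - <<'E'
from h import *
s=bot.observe(); print(s)
for n in ('scene','side','wrist'):
    f=grab(n); cv2.imwrite(f'pics/{n}0.png',f['img']); np.savez(f'{n}0.npz',**{k:np.array(v) for k,v in f.items()})
    print(n,f['C'],f['Rm'][:,2],f['K'][0],f['k1'],(f['range_z']>0).mean(),f.get('orientation'))
E
```

```text
pics
{'time_s': 0.0, 'qpos': array([-1.25657390e+00,  3.51218592e-01,  1.65244809e+00, -1.02672482e-06,
        1.13909671e+00, -8.45750833e-02]), 'dq': array([ 1.61614461e-04,  1.24616895e-03,  1.12944693e-04, -5.19808477e-05,
       -3.26042544e-05, -1.25388162e-03]), 'effort': array([-1.23182064e-03, -5.06103265e+01, -2.91405112e+01, -1.12576981e-04,
        4.47631872e-03,  7.12997362e-06]), 'position': array([ 0.21349024, -0.50646718,  0.20115898]), 'ee_rot': array([-3.07820465e+00, -6.22057085e-01,  2.12071955e-04]), 'force': array([-0.57077015,  0.6192142 , -0.07939084]), 'wrist_torque': array([ 0.04921919, -0.01053107,  0.00532265]), 'grasp_force': 0.0, 'opening': 0.08573388689553543}
scene [1.5949471  0.33153064 1.01889611] [0.76654968 0.18339824 0.61544023] [466.246296     0.         250.67240943] -0.1904863681793003 0.990447998046875 [0.63458613 0.81514241 1.65367655]
side [ 0.32253344 -1.01535931  1.2097276 ] [-0.14350905 -0.72334074  0.67541345] [493.06575137   0.         256.27782561] 0.07182120279051893 0.9904530843098959 [ 0.82643265 -0.08215289 -0.18231202]
wrist [ 0.27646638 -0.47923768  0.37387502] [0.25209884 0.10527801 0.96195775] [279.13920938   0.         258.71267474] 0.012230568240685238 0.9959157307942709 None
```

View pics/scene0.png

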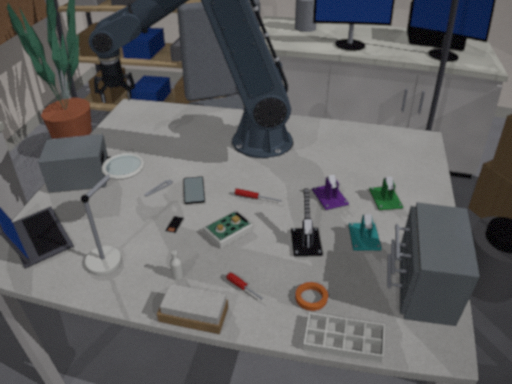

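View pics/side0.png

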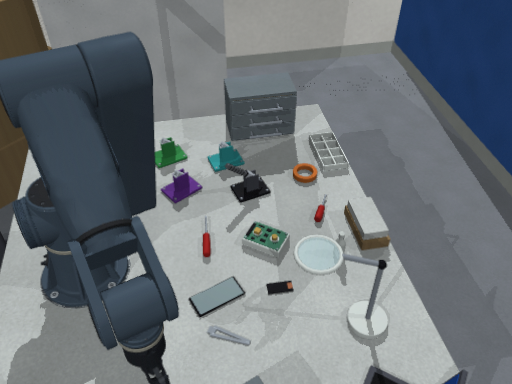

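Holder candidates in the scene view: black (306,240), with the probe's handle rising at (306,200), plus purple (330,193), green (386,196) and turquoise (366,235). Only the black one matches the description, and it holds the probe. Board at (228,228), lens ring at (123,166). In the side view: holder (250,188), board (266,238), lens (318,254).

```bash
python3 - <<'E'
from h import *
def ld(n): 
    d=dict(np.load(f'{n}0.npz')); d['k1']=float(d['k1']); return d
A,B=ld('scene'),ld('side')
def crop(f,c,w,h,s): x,y=c; return cv2.resize(f['img'][y-h:y+h,x-w:x+w],None,fx=s,fy=s,interpolation=cv2.INTER_CUBIC)
cv2.imwrite('pics/crop1.png',np.vstack([np.hstack([crop(A,(306,222),40,40,5),crop(B,(250,183),40,40,5)]),np.zeros((8,800,3),np.uint8)]))
o=np.hstack([crop(A,(228,228),32,24,6),crop(B,(266,240),32,24,6)]);cv2.imwrite('pics/crop2.png',o)
for n,f,(cx,cy,r) in (('scene',A,(306,222,45)),('side',B,(250,183,45))):
    P=cloud(f);sub=P[cy-r:cy+r,cx-r:cx+r].reshape(-1,3)
    m=(sub[:,2]>0.02)&(sub[:,2]<.25); q=sub[m]; print(n,'pts',m.sum(),'z med table',np.nanmedian(sub[:,2]))
    top=q[q[:,2]>.092]; c=top.mean(0); u=np.linalg.svd(top-c)[2][0]; u*=np.sign(u[2]); print('axis',len(top),c,u,np.degrees(np.arccos(u[2])),'max z',top[:,2].max())
    # black base
    v=f['img'].max(2); mk=np.zeros_like(v); mk[cy-r:cy+r,cx-r:cx+r]=255
    mk[(v>55)|~((P[...,2]>.004)&(P[...,2]<.025))]=0
    b=P[mk>0]; print('base',len(b),np.median(b[:,2])); print(cv2.minAreaRect(b[:,:2].astype(np.float32)))
# lens
for n,f,box in (('scene',A,(95,145,150,190)),('side',B,(285,225,350,285))):
    P=cloud(f);x0,y0,x1,y1=box;s=P[y0:y1,x0:x1].reshape(-1,3);m=(s[:,2]>.24)&(s[:,2]<.28);q=s[m];print(n,'lens',m.sum(),np.median(q[:,2]),cv2.minEnclosingCircle(q[:,:2].astype(np.float32)))
E
```

```text
scene pts 643 z med table -3.5623592643307944e-05
axis 170 [0.50678085 0.244074   0.12069339] [-0.73352428 -0.16977493  0.65811747] 48.84354223133439 max z 0.15334370816829246
base 557 0.010752423173301828
((0.46039560437202454, 0.2596966624259949), (0.10878469794988632, 0.31939902901649475), 87.53057861328125)
side pts 738 z med table 0.0025125965401582295
axis 139 [0.50308077 0.24302024 0.1215539 ] [-0.55393409 -0.6152807   0.56088027] 55.883303644807214 max z 0.15703939107988818
base 437 0.013143783394839348
((0.5499891638755798, 0.25060632824897766), (0.11637040227651596, 0.08982226252555847), 12.382463455200195)
scene lens 962 0.2678851164299959 ((0.6505051851272583, -0.28648918867111206), 0.08918329328298569)
side lens 1643 0.26921252533046736 ((0.6310717463493347, -0.2803344130516052), 0.06835930049419403)
```

View pics/crop1.png

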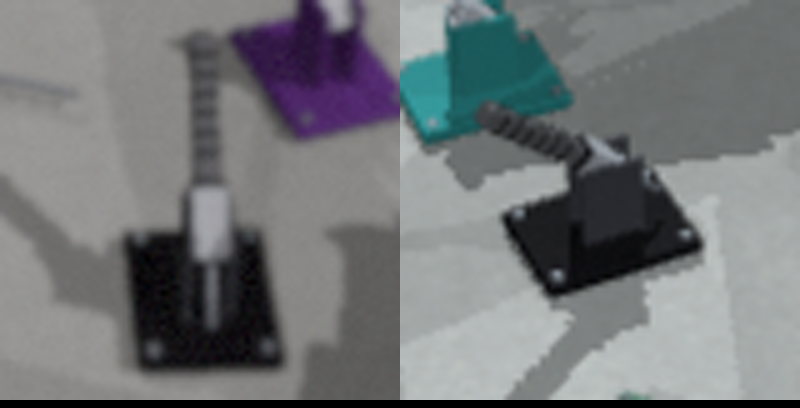

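View pics/crop2.png

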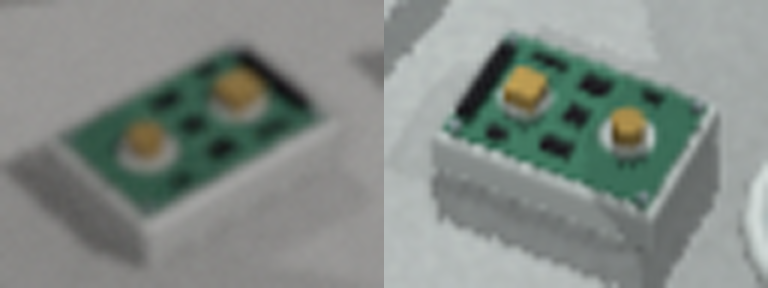

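The crop confirms that the black holder carries the probe: grey sleeve, and the ribbed handle rising toward the robot. On the board, the square stud is at scene (236,219), next to the connector, and the round stud is at scene (220,227). I'll get coarse stud positions and plan the hover.

```bash
cat >> h.py <<'E'
def ld(n):
    d=dict(np.load(f'{n}.npz')); d['k1']=float(d['k1']); return d
def Rt(yaw,tilt=0):
    """tool down, tool x along yaw (deg); tilt raises tool x (deg): tool z leans toward the yaw way"""
    y=np.radians(yaw);f=np.array([np.cos(y),np.sin(y),0]);u=np.array([0,0,1.]);t=np.radians(tilt)
    x=f*np.cos(t)+u*np.sin(t); z=f*np.sin(t)-u*np.cos(t); return np.c_[x,np.cross(z,x),z]
def go(p,Rg,p0=None,R0=None):
    s=bot.observe(); p0=s['position'] if p0 is None else p0; R0=mat(s['ee_rot']) if R0 is None else R0
    w=R.from_matrix(R0.T@Rg).as_rotvec()
    print('shift',np.round(R0.T@(np.array(p)-p0)/.2,4),'turn',np.round(w/(np.pi/3),4),'rows>=',np.linalg.norm(np.array(p)-p0)/.05,np.degrees(np.linalg.norm(w))/8.59)
E
python3 - <<'E'
from h import *
A,B=ld('scene0'),ld('side0')
for f,rd,sq in ((A,(220,227),(235.5,218.5)),(B,(274.5,237),(257.5,230.5))):
    print('round',plane(f,rd,.044)[0],'square',plane(f,sq,.044)[0], 'depthz', [cloud(f)[int(v),int(u)] for u,v in (rd,sq)])
go([.50,.243,.27],Rt(13)); go([.36,-.13,.26],Rt(13))
E
```

```text
round [ 0.58479044 -0.00908388  0.044     ] square [0.53614237 0.0278465  0.044     ] depthz [array([ 0.58540191, -0.0088777 ,  0.04459012]), array([0.53254184, 0.02523988, 0.04249507])]
round [ 0.57947095 -0.01580491  0.044     ] square [0.5324891  0.02122385 0.044     ] depthz [array([ 0.57703146, -0.01903245,  0.04811182]), array([0.53055753, 0.01970593, 0.04839429])]
shift [ 2.7753 -2.8979 -0.3408] turn [-0.0009 -0.      0.1641] rows>= 16.107844566319145 1.1463527605324217
shift [ 1.4061 -1.451  -0.2922] turn [-0.0009 -0.      0.1641] rows>= 8.16612149222909 1.1463527605324217
```

Request:
{"name": "send_rows", "arguments": {
  "commands": [85,0.25,-0.25,-0.1,0,0,0.06,85,0.5,-0.5,-0.2,0,0,0.12,85,0.75,-0.75,-0.3,0,0,0.164,85,0.95,-0.98,-0.3,0,0,0.164,85,0.95,-0.98,-0.3,0,0,0.164,85,0.95,-0.98,-0.3,0,0,0.164],
  "grip_force": 80
}}

```text
time_s: 0.75
position: [0.313, -0.2498, 0.2622]
ee_rot: [3.121, 0.358, 0.001]
force: [1.1, -0.2, -0.5]
opening: 0.0848
grasp_force: 0.0
```

```bash
python3 - <<'E'
from h import *
go([.40,-.05,.27],Rt(13));go([.50,.243,.27],Rt(13))
E
```

```text
shift [ 0.6498 -0.8747 -0.0389] turn [ 0.0001 -0.0005  0.0012] rows>= 4.3613069936178235 0.008807205805516076
shift [ 1.4682 -2.1886 -0.0387] turn [ 0.0001 -0.0005  0.0012] rows>= 10.542968554102076 0.008807205805516076
```

Request:
{"name": "send_rows", "arguments": {
  "commands": [85,0.18,-0.23,0,0,0,0,85,0.35,-0.46,0,0,0,0,85,0.53,-0.69,-0.03,0,0,0,85,0.7,-0.92,-0.04,0,0,0,85,0.7,-0.92,-0.04,0,0,0,85,0.7,-0.92,-0.04,0,0,0]
}}

```text
time_s: 1.35
position: [0.4084, -0.0389, 0.2698]
ee_rot: [-3.12, -0.362, -0.001]
force: [-0.6, 0.6, -0.5]
opening: 0.0853
grasp_force: 0.0
```

```bash
python3 - <<'E'
from h import *
f=grab('wrist'); np.savez('w1.npz',**{k:np.array(v) for k,v in f.items()}); cv2.imwrite('pics/w1.png',f['img'])
print(bot.observe()['dq'].max(), proj(f,[[.5825,-.012,.044],[.534,.0245,.044]]))
go([.49,.243,.27],Rt(13))
E
```

```text
0.01275343715926209 [[270.17786561  22.53445922]
 [234.03166306  56.35737845]]
shift [ 0.7239 -1.2856 -0.0024] turn [-0.0001  0.0003  0.0033] rows>= 5.901571244784784 0.02343712643053536
```

View pics/w1.png

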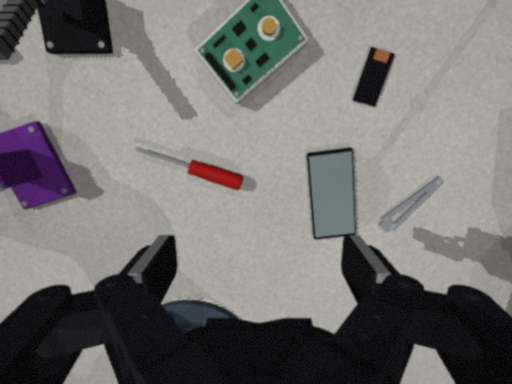

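The wrist view shows the studs at (269,27) round and (234,59) square, with the holder's corner at top left. Next I'll measure the studs by brass mask and move on to the holder.

Request:
{"name": "send_rows", "arguments": {
  "commands": [85,0.12,-0.23,0,0,0,0,85,0.25,-0.46,0,0,0,0,85,0.4,-0.69,0,0,0,0,85,0.54,-0.92,0,0,0,0,85,0.54,-0.96,0,0,0,0,85,0.54,-0.96,0,0,0,0]
}}

```text
time_s: 2.0
position: [0.4697, 0.1707, 0.2691]
ee_rot: [3.121, 0.359, -0.002]
force: [-0.7, -0.6, 0.1]
opening: 0.085
grasp_force: 0.0
```

```bash
python3 - <<'E'
from h import *
def brass(f,c,r):
    hsv=cv2.cvtColor(f['img'],cv2.COLOR_BGR2HSV); m=cv2.inRange(hsv,(12,90,110),(32,255,255))
    k=np.zeros_like(m);k[max(0,c[1]-r):c[1]+r,c[0]-r:c[0]+r]=255;m&=k
    P=cloud(f);n,l,st,ce=cv2.connectedComponentsWithStats(m)
    for i in range(1,n):
        if st[i,4]>15: 
            q=P[l==i]; print(st[i],np.round(ce[i],1),'plane.044',plane(f,ce[i],.044)[0][:2].round(4),'depth med',np.nanmedian(q,0).round(4))
for n,c in (('scene0',(228,222)),('side0',(266,235)),('w1',(252,40))): print(n); brass(ld(n),c,32)
f=grab('wrist'); np.savez('w2.npz',**{k:np.array(v) for k,v in f.items()}); cv2.imwrite('pics/w2.png',f['img'])
s=bot.observe();print(s['position'])
go([.50,.243,.27],Rt(13))
E
```

```text
scene0
[233 216   6   6  25] [235.4 218.3] plane.044 [0.5352 0.0273] depth med [0.533 0.027 0.043]
[218 225   5   5  17] [220.1 226.7] plane.044 [ 0.5834 -0.0091] depth med [ 0.5832 -0.0089  0.0425]
side0
[254 227   7   6  29] [257.  229.7] plane.044 [0.5315 0.0251] depth med [0.5316 0.0236 0.0448]
[272 234   5   5  20] [274.1 236. ] plane.044 [ 0.5792 -0.0113] depth med [ 0.5788 -0.011   0.044 ]
w1
[262  18  14  16 176] [268.7  25.6] plane.044 [ 0.5787 -0.011 ] depth med [ 0.5786 -0.0109  0.0444]
[224  48  18  21 207] [232.9  58.2] plane.044 [0.5315 0.0255] depth med [0.5315 0.0255 0.0443]
[0.46953037 0.1694098  0.26920069]
shift [ 0.2316 -0.324  -0.0043] turn [0.0003 0.001  0.0011] rows>= 1.593054197136457 0.01043725586519442
```

View pics/w2.png

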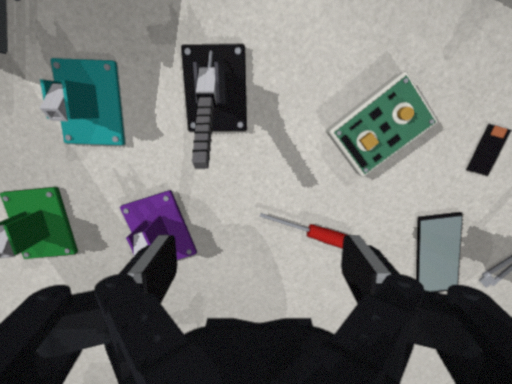

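The view shows the black holder at (214,88), with the handle running from (205,95) down to (201,163), and the studs at (404,114) and (368,141). I'll measure the holder and the probe axis here.

```bash
python3 - <<'E'
from h import *
f=ld('w2');P=cloud(f);v=f['img'].max(2);z=P[...,2]
hsv=cv2.cvtColor(f['img'],cv2.COLOR_BGR2HSV); m=cv2.inRange(hsv,(12,90,110),(32,255,255));m[:,:340]=0;m[190:]=0;m[:,450:]=0
n,l,st,ce=cv2.connectedComponentsWithStats(m)
for i in range(1,n):
    if st[i,4]>40: print('stud',ce[i],plane(f,ce[i],.044)[0][:2],np.nanmedian(P[l==i],0))
mk=np.zeros(v.shape,np.uint8);mk[35:175,172:255]=1
b=(mk>0)&(v<60)&(z>.006)&(z<.02); n,l,st,ce=cv2.connectedComponentsWithStats(b.astype(np.uint8)); i=1+st[1:,4].argmax()
print('base',st[i],cv2.minAreaRect(P[l==i][:,:2].astype(np.float32)),np.median(P[l==i][:,2]))
h=(mk>0)&(z>.088)&(z<.2); Q=P[h]; print(len(Q))
c=np.median(Q,0)
# handle: upper surface; axis per slab in height
for lo in np.arange(.09,.165,.01):
    q=Q[(Q[:,2]>=lo)&(Q[:,2]<lo+.01)]
    if len(q)>5: print(round(lo,3),len(q),q.mean(0).round(4),np.ptp(q[:,:2]@[-.225,.974]).round(4))
q=Q[Q[:,2]>.105]; c=q.mean(0); u=np.linalg.svd(q-c)[2][0]; u*=np.sign(u[2]); print('axis',c,u,np.degrees(np.arccos(u[2])),np.degrees(np.arctan2(-u[1],-u[0])))
E
```

```text
stud [405.81595092 112.85889571] [ 0.57883282 -0.0097316 ] [ 0.57887072 -0.00985112  0.04424235]
stud [368.94818653 140.94300518] [0.53150099 0.02650913] [0.53150986 0.02697011 0.04461461]
base [ 182   45   65   87 3335] ((0.5506418943405151, 0.2554306089878082), (0.11708997189998627, 0.0875217467546463), 13.762521743774414) 0.012459343342204443
1374
0.09 258 [0.5373 0.2518 0.0944] 0.0212
0.1 156 [0.5234 0.2477 0.1052] 0.0162
0.11 171 [0.513  0.2455 0.1149] 0.0165
0.12 194 [0.5017 0.2425 0.1251] 0.0166
0.13 186 [0.4914 0.2399 0.135 ] 0.0165
0.14 269 [0.4776 0.237  0.1453] 0.0165
0.15 102 [0.4732 0.2366 0.1517] 0.0147
axis [0.49402149 0.24082996 0.13179836] [-0.75084504 -0.18644496  0.6336166 ] 50.682544264738134 13.945262166979147
```

```bash
python3 - <<'E'
from h import *
go([.4998,.2425,.20],Rt(13.8));go([.4998,.2425,.097],Rt(13.8))
E
```

```text
shift [ 0.2304 -0.3219  0.3457] turn [ 0.0003  0.001  -0.0123] rows>= 2.1021097342419357 0.08597601677336199
shift [ 0.2309 -0.3221  0.8607] turn [ 0.0003  0.001  -0.0123] rows>= 3.790066297891456 0.08597601677336199
```

Request:
{"name": "send_rows", "arguments": {
  "commands": [85,0.231,-0.322,0,0,0,-0.012,85,0.231,-0.322,0,0,0,-0.012,85,0.231,-0.322,0.2,0,0,-0.012,85,0.231,-0.322,0.4,0,0,-0.012,85,0.231,-0.322,0.6,0,0,-0.012,85,0.231,-0.322,0.75,0,0,-0.012,85,0.231,-0.322,0.86,0,0,-0.012,85,0.231,-0.322,0.86,0,0,-0.012]
}}

```text
time_s: 2.85
position: [0.4988, 0.2403, 0.0953]
ee_rot: [3.118, 0.372, -0.008]
force: [-0.5, -0.6, 0.6]
opening: 0.0851
grasp_force: 0.0
```

```bash
python3 - <<'E'
from h import *
f=grab('side'); g=grab('wrist'); cv2.imwrite('pics/pre.png',np.hstack([cv2.resize(f['img'][140:230,200:300],(400,360)),cv2.resize(g['img'],(400,300))]) if 0 else np.hstack([cv2.resize(f['img'][140:230,190:310],(400,300)),cv2.resize(g['img'],(400,300))]))
go([.4998,.2425,.097],Rt(13.8))
E
```

```text
shift [-0.0031 -0.0051  0.0074] turn [ 0.0001 -0.0002 -0.0026] rows>= 0.03796363921125508 0.018230150412808645
```

View pics/pre.png

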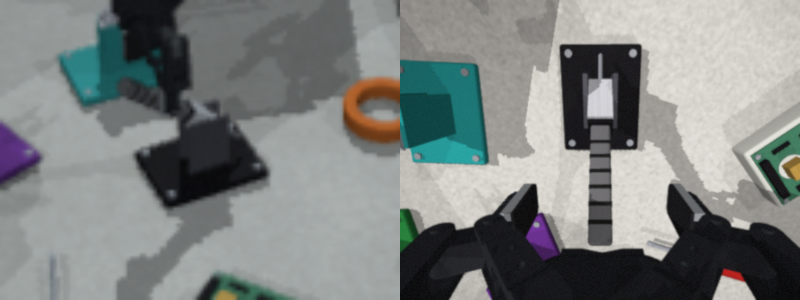

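The handle lies centred between the open fingers (wrist crop x≈600, pads at 517 and 687). I'll close on it.

Request:
{"name": "send_rows", "arguments": {
  "commands": [10,0,0,0,0,0,0,10,0,0,0,0,0,0,10,0,0,0,0,0,0,10,0,0,0,0,0,0,10,0,0,0,0,0,0,10,0,0,0,0,0,0,10,0,0,0,0,0,0,10,0,0,0,0,0,0],
  "grip_force": 80
}}

```text
time_s: 3.75
position: [0.5, 0.243, 0.0981]
ee_rot: [3.119, 0.376, -0.0]
force: [-3.0, -1.1, 5.8]
opening: 0.0119
grasp_force: 78.2
```

```bash
python3 - <<'E'
from h import *
s=bot.observe(); print(s['opening'],s['grasp_force'],s['force'],s['wrist_torque'])
E
```

```text
0.011921662778609461 78.21538008050993 [-2.97779654 -1.09817924  5.80680837] [-0.15372338  0.43402038 -0.0191101 ]
```

Request:
{"name": "send_rows", "arguments": {
  "commands": [10,-0.0185,0,-0.017,0,0,0,10,-0.055,0,-0.051,0,0,0,10,-0.092,0,-0.085,0,0,0,10,-0.128,0,-0.119,0,0,0,10,-0.128,0,-0.119,0,0,0]
}}

```text
time_s: 4.25
position: [0.4747, 0.2368, 0.1227]
ee_rot: [-3.119, -0.376, -0.002]
force: [1.4, 0.1, -0.6]
opening: 0.0119
grasp_force: 78.3
```

Request:
{"name": "send_rows", "arguments": {
  "commands": [10,-0.037,0,-0.034,0,0,0,10,-0.092,0,-0.085,0,0,0,10,-0.146,0,-0.136,0,0,0,10,-0.2,0,-0.187,0,0,0,10,-0.26,0,-0.24,0,0,0,10,-0.3,0,-0.28,0,0,0,10,-0.3,0,-0.28,0,0,0,10,-0.3,0,-0.28,0,0,0]
}}

```text
time_s: 5.05
position: [0.4171, 0.2226, 0.1775]
ee_rot: [-3.119, -0.376, -0.001]
force: [0.1, -0.1, -0.7]
opening: 0.0118
grasp_force: 78.3
```

```bash
python3 - <<'E'
from h import *
f=grab('side'); g=grab('wrist'); a=grab('scene')
for n,x in (('s2',f),('w3',g),('a2',a)): np.savez(n+'.npz',**{k:np.array(v) for k,v in x.items()})
s=bot.observe();p=s['position'];Rm=mat(s['ee_rot']);print(p,s['force'])
t=np.radians(48);ax=Rm@[-np.sin(t),0,-np.cos(t)];gp=p-.019*Rm[:,2];tip=gp-.132*ax;print('pred tip',tip)
for x in (f,g,a):print(proj(x,[tip,gp+.047*ax]))
u,v=proj(f,tip)[0].astype(int)
cr=lambda im,u,v,w,h,W,H:cv2.resize(im[v-h:v+h,u-w:u+w],(W,H),interpolation=cv2.INTER_CUBIC)
u2,v2=proj(a,tip)[0].astype(int)
cv2.imwrite('pics/out.png',np.hstack([cr(f['img'],u,v,40,30,400,300),cv2.resize(g['img'],(400,300))]))
E
```

```text
[0.41705323 0.22254634 0.17700061] [-0.75776139 -0.37303115 -0.80093575]
pred tip [0.51230121 0.24579275 0.10760272]
[[238.94752435 170.73976371]
 [199.4987466  153.55877348]]
[[259.67134068  72.74906346]
 [260.23392267 316.97579333]]
[[306.61339868 207.79552053]
 [304.42799391 150.43148044]]
```

View pics/out.png

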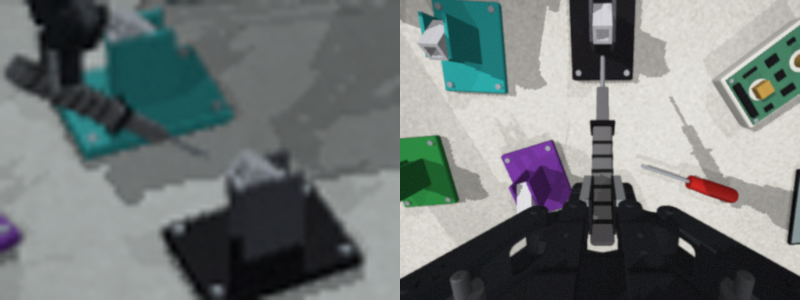

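The probe is clear of the sleeve: side-crop tip at (205,153), wrist-crop tip at (602,57). Both match the predicted tip to within 1–2 px. Next, the round stud.

```bash
cat >> h.py <<'E'
OFF=np.array([.0981,0,.0693])
def tipto(t,yaw,tilt=0): Rg=Rt(yaw,tilt); go(np.array(t)-Rg@OFF,Rg)
E
python3 - <<'E'
from h import *
tipto([.5788,-.0105,.075],0)
E
```

```text
shift [0.0329 1.2074 0.1636] turn [2.000e-04 7.000e-04 2.287e-01] rows>= 4.875688232738014 1.597255024490819
```

Request:
{"name": "send_rows", "arguments": {
  "commands": [10,0,0.05,-0.1,0,0,0.02,10,0,0.25,-0.1,0,0,0.08,10,0.01,0.45,-0.05,0,0,0.14,10,0.02,0.65,0,0,0,0.2,10,0.03,0.85,0.05,0,0,0.23,10,0.03,0.98,0.08,0,0,0.23,10,0.03,0.98,0.08,0,0,0.23]
}}

```text
time_s: 5.9
position: [0.4695, 0.0311, 0.1603]
ee_rot: [3.141, -0.007, -0.003]
force: [-0.2, 0.1, -0.4]
opening: 0.012
grasp_force: 78.5
```

```bash
python3 - <<'E'
from h import *
tipto([.5788,-.0105,.060],0)
E
```

```text
shift [0.0571 0.2076 0.1548] turn [ 0.0003  0.0018 -0.0042] rows>= 1.0606576420868208 0.03205122200736165
```

Request:
{"name": "send_rows", "arguments": {
  "commands": [10,0.03,0.1,0.06,0,0,0,10,0.057,0.208,0.12,0,0,-0.004,10,0.057,0.208,0.155,0,0,-0.004,10,0.057,0.208,0.155,0,0,-0.004,10,0.057,0.208,0.155,0,0,-0.004]
}}

```text
time_s: 6.4
position: [0.4805, -0.0072, 0.1306]
ee_rot: [-3.141, -0.005, 0.0]
force: [-0.3, -0.2, -0.9]
opening: 0.0117
grasp_force: 78.5
```

```bash
python3 - <<'E'
from h import *
g=grab('wrist');f=grab('side')
np.savez('w4.npz',**{k:np.array(v) for k,v in g.items()})
s=bot.observe();tip=s['position']+mat(s['ee_rot'])@OFF;print(s['position'],tip,proj(g,tip),proj(f,tip),proj(g,[.5788,-.0105,.044]))
S=cv2.resize(f['img'][205:265,226:306],(400,300),interpolation=cv2.INTER_CUBIC)
W=cv2.resize(g['img'][20:140,180:340],(400,300),interpolation=cv2.INTER_CUBIC)
cv2.imwrite('pics/rd.png',np.hstack([S,W]))
tipto([.5788,-.0105,.046],0)
E
```

```text
[ 0.48077353 -0.00727583  0.13094883] [ 0.57891765 -0.00689925  0.06171236] [[259.40424659  71.8547928 ]] [[273.84851486 231.13314659]] [[263.53214893  74.7750209 ]]
shift [-0.0005  0.0161  0.0782] turn [-0.     -0.0006  0.0036] rows>= 0.319553801238735 0.025843356412521015
```

View pics/rd.png

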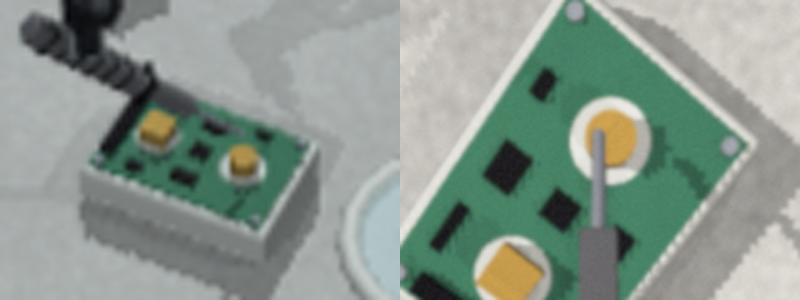

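Wrist crop: needle tip (597,130), round stud centre (612,137), so the tip needs about 3 mm toward −y. I'll shift it and lower to 2 mm above the stud.

Request:
{"name": "send_rows", "arguments": {
  "commands": [10,0,0.016,0.02,0,0,0,10,0,0.016,0.045,0,0,0,10,0,0.016,0.07,0,0,0,10,0,0.016,0.07,0,0,0,10,0,0.016,0.07,0,0,0]
}}

```text
time_s: 7.0
position: [0.4806, -0.0112, 0.1163]
ee_rot: [-3.141, -0.005, 0.001]
force: [-0.6, -0.1, -0.5]
opening: 0.012
grasp_force: 78.6
```

```bash
cat >> h.py <<'E'
def chk(P):
    g=grab('wrist'); s=bot.observe();tip=s['position']+mat(s['ee_rot'])@OFF
    print('tip',tip.round(4),proj(g,tip).round(1),'stud px',proj(g,P).round(1),'F',s['force'].round(2),s['wrist_torque'].round(3)); return g
E
python3 - <<'E'
from h import *
for i in range(3): chk([.5788,-.0105,.044])
E
```

```text
tip [ 0.5788 -0.0109  0.0472] [[259.4  72.1]] stud px [[258.9  72.6]] F [ 0.26 -0.43 -1.2 ] [ 0.041 -0.025  0.009]
tip [ 0.5789 -0.0109  0.0473] [[259.3  72.2]] stud px [[258.8  72.8]] F [ 0.04  0.25 -0.14] [ 0.002 -0.022  0.041]
tip [ 0.5788 -0.0109  0.0473] [[259.4  72.4]] stud px [[258.8  72.9]] F [ 0.66 -0.34 -0.99] [-0.005  0.028 -0.048]
```

Request:
{"name": "send_rows", "arguments": {
  "commands": [10,0,0,0.01,0,0,0,10,0,0,0.02,0,0,0,10,0,0,0.02,0,0,0,10,0,0,0.02,0,0,0]
}}

```text
time_s: 7.55
position: [0.4806, -0.0112, 0.1125]
ee_rot: [-3.142, -0.005, 0.0]
force: [-0.5, 0.1, 0.1]
opening: 0.0119
grasp_force: 78.5
```

```bash
python3 - <<'E'
from h import *
for i in range(3): chk([.5788,-.0105,.044])
E
```

```text
tip [ 0.5787 -0.0109  0.0432] [[259.4  72.3]] stud px [[258.9  72.1]] F [-0.1  -0.26  0.72] [ 0.063  0.104 -0.043]
tip [ 0.5788 -0.0109  0.0433] [[259.3  72.3]] stud px [[258.8  72.1]] F [-0.58 -0.34 -0.3 ] [-0.015  0.043  0.025]
tip [ 0.5788 -0.0109  0.0433] [[259.3  72.3]] stud px [[258.8  72.2]] F [-1.19 -0.04  0.18] [0.005 0.12  0.035]
```

Request:
{"name": "send_rows", "arguments": {
  "commands": [10,0,0,0.0075,0,0,0,10,0,0,0.015,0,0,0,10,0,0,0.015,0,0,0,10,0,0,0.015,0,0,0]
}}

```text
time_s: 8.1
position: [0.4806, -0.0112, 0.1094]
ee_rot: [-3.142, -0.005, 0.0]
force: [-0.4, 0.6, 1.7]
opening: 0.0119
grasp_force: 78.5
```

```bash
python3 - <<'E'
from h import *
for i in range(4): g=chk([.5788,-.0105,.044])
f=grab('side')
hsv=cv2.cvtColor(g['img'],cv2.COLOR_BGR2HSV);m=cv2.inRange(hsv,(12,90,110),(32,255,255));P=cloud(g)
n,l,st,ce=cv2.connectedComponentsWithStats(m)
for i in range(1,n):
    if st[i,4]>40: print(ce[i],st[i,4],np.nanmedian(P[l==i],0),np.nanstd(P[l==i][:,2]))
E
```

```text
tip [ 0.5787 -0.0109  0.0402] [[259.3  72.2]] stud px [[258.8  71.5]] F [-0.9   0.22  0.42] [-0.035  0.09  -0.003]
tip [ 0.5788 -0.0109  0.0402] [[259.4  72.3]] stud px [[258.8  71.6]] F [-0.89 -0.67  1.51] [0.008 0.142 0.025]
tip [ 0.5788 -0.0109  0.0403] [[259.3  72.3]] stud px [[258.8  71.6]] F [-1.37 -0.59  1.24] [0.022 0.078 0.039]
tip [ 0.5787 -0.0109  0.0402] [[259.3  72.4]] stud px [[258.8  71.7]] F [-2.41  0.11  1.35] [ 0.033  0.084 -0.036]
[259.54019293  70.83601286] 311 [ 0.57955824 -0.01259184  0.04294628] 0.0010453182748700503
[215.83228512 132.16142558] 477 [0.53200891 0.02529426 0.04441509] 0.0013180382289791899
```

Request:
{"name": "send_rows", "arguments": {
  "commands": [10,0,0,0.005,0,0,0,10,0,0,0.01,0,0,0,10,0,0,0.01,0,0,0,10,0,0,0.01,0,0,0,10,0,0,0.01,0,0,0]
}}

```text
time_s: 8.85
position: [0.4807, -0.0112, 0.1075]
ee_rot: [-3.142, -0.005, -0.0]
force: [-1.5, -0.1, 1.5]
opening: 0.012
grasp_force: 78.5
```

```bash
cat >> h.py <<'E'
def studs(g):
    hsv=cv2.cvtColor(g['img'],cv2.COLOR_BGR2HSV);m=cv2.inRange(hsv,(12,90,110),(32,255,255));P=cloud(g)
    n,l,st,ce=cv2.connectedComponentsWithStats(m)
    for i in range(1,n):
        if st[i,4]>40: print('stud',ce[i].round(1),st[i,4],np.nanmedian(P[l==i],0).round(4))
E
python3 - <<'E'
from h import *
for i in range(4): g=chk([.5788,-.0105,.044]); studs(g)
E
```

```text
tip [ 0.5788 -0.0109  0.0382] [[259.3  72.3]] stud px [[258.8  71.3]] F [-2.06  0.41  1.83] [0.049 0.146 0.003]
stud [259.7  70.8] 303 [ 0.5793 -0.013   0.0421]
stud [215.5 132.4] 487 [0.5321 0.0253 0.0445]
tip [ 0.5788 -0.0109  0.0383] [[259.3  72.3]] stud px [[258.8  71.3]] F [-0.43  1.35  1.99] [-0.011  0.143  0.063]
stud [259.7  70.8] 300 [ 0.5794 -0.013   0.0422]
stud [215.5 132.4] 486 [0.5321 0.0252 0.0445]
tip [ 0.5788 -0.0109  0.0382] [[259.3  72.4]] stud px [[258.8  71.3]] F [-0.96  0.02  1.57] [-0.038  0.118  0.012]
stud [259.7  70.9] 302 [ 0.5793 -0.013   0.0422]
stud [215.4 132.4] 484 [0.5315 0.0253 0.0445]
tip [ 0.5788 -0.0109  0.0382] [[259.3  72.4]] stud px [[258.8  71.3]] F [-1.06 -0.54  0.63] [-0.014  0.133 -0.052]
stud [259.7  70.9] 302 [ 0.5793 -0.013   0.0422]
stud [215.5 132.4] 486 [0.5318 0.0253 0.0445]
```

```bash
python3 - <<'E'
from h import *
g=grab('wrist'); np.savez('w5.npz',**{k:np.array(v) for k,v in g.items()})
for n in ('w3','w4','w5'):
    f=ld(n);hsv=cv2.cvtColor(f['img'],cv2.COLOR_BGR2HSV); print(n,'sat rows60-95',hsv[60:96,257:261,1].min(1))
    r=f['range_z']; print('  range on axis rows 80..300', [round(float(np.median(r[v,256:262])),4) for v in (76,80,90,100,110,125,140,160,180,200,220,240,260)])
E
```

```text
w3 sat rows60-95 [11 11  0 32 11 15  0 19 20 19  4  9 11 12 11 11 11 13 14 11 14 14 14 11
 13 11 12 13 11 11 12 12 13 12 13 12]
  range on axis rows 80..300 [0.2221, 0.2196, 0.2153, 0.2115, 0.206, 0.1953, 0.1893, 0.1794, 0.1721, 0.1664, 0.1609, 0.1553, 0.1502]
w4 sat rows60-95 [ 11   9   8   9  13  29  64 108 141 151 140  89  17   3   5  10  10   7
   8   8   8   8   7   2   6   5   6   8   8   5   9  11  12  12  15  13]
  range on axis rows 80..300 [0.2217, 0.2202, 0.2145, 0.2099, 0.2063, 0.1955, 0.1893, 0.1796, 0.1724, 0.167, 0.1611, 0.1557, 0.1503]
w5 sat rows60-95 [108 144 111  44   2   3   8   8   8  10   7   8  10   9  10   8  11  12
  10  10  12  10   7   3   7   8  10   8   8   9   9  11  12  12  14  14]
  range on axis rows 80..300 [0.2115, 0.2098, 0.206, 0.2013, 0.1937, 0.1892, 0.1844, 0.1755, 0.1696, 0.1645, 0.1592, 0.1547, 0.1504]
```

The probe has tilted about 5° in the grip under the press: the tip row went from 71 to 63 in the wrist view. By depth the stud is down about 2.2 mm. I'll tighten the grip and press a little further for margin.

Request:
{"name": "send_rows", "arguments": {
  "commands": [10,0,0,0,0,0,0,10,0,0,0,0,0,0,10,0,0,0.005,0,0,0,10,0,0,0.01,0,0,0,10,0,0,0.01,0,0,0,10,0,0,0.01,0,0,0,10,0,0,0.01,0,0,0],
  "grip_force": 120
}}

```text
time_s: 9.8
position: [0.4807, -0.0112, 0.1055]
ee_rot: [3.142, 0.005, 0.0]
force: [-0.6, -0.5, 1.3]
opening: 0.0118
grasp_force: 81.4
```

```bash
cat >> h.py <<'E'
def tiprow(f):
    hsv=cv2.cvtColor(f['img'],cv2.COLOR_BGR2HSV); r=f['range_z']
    print('sat rows50-80',hsv[50:81,257:261,1].min(1).tolist(),[round(float(np.median(r[v,256:262])),4) for v in (80,100,140,180,220,260)])
E
python3 - <<'E'
from h import *
for i in range(3): g=chk([.5788,-.0105,.044]); studs(g)
tiprow(g)
E
```

```text
tip [ 0.5788 -0.0109  0.0362] [[259.3  72.3]] stud px [[258.8  71. ]] F [-1.47 -0.41  1.21] [-0.01   0.17   0.032]
stud [259.7  71. ] 290 [ 0.5791 -0.013   0.0414]
stud [215.1 132.5] 495 [0.5315 0.0253 0.0445]
tip [ 0.5787 -0.0109  0.0362] [[259.3  72.4]] stud px [[258.8  70.9]] F [-1.76  0.16  2.35] [-0.028  0.18   0.007]
stud [259.7  71. ] 291 [ 0.5791 -0.013   0.0414]
stud [215.1 132.6] 492 [0.5316 0.0254 0.0445]
tip [ 0.5787 -0.0109  0.0362] [[259.4  72.3]] stud px [[258.8  70.9]] F [-1.63 -0.27  1.89] [ 0.012  0.141 -0.065]
stud [259.7  71. ] 291 [ 0.579  -0.013   0.0414]
stud [215.1 132.6] 494 [0.5315 0.0253 0.0445]
sat rows50-80 [113, 114, 73, 25, 8, 6, 6, 8, 21, 56, 99, 48, 4, 3, 10, 11, 10, 10, 10, 10, 12, 8, 10, 10, 8, 8, 7, 5, 7, 8, 7] [0.2084, 0.2012, 0.1834, 0.1692, 0.1594, 0.151]
```

Request:
{"name": "send_rows", "arguments": {
  "commands": [10,0,0,-0.03,0,0,0,10,0,0,-0.08,0,0,0,10,0,0,-0.15,0,0,0,10,0,0,-0.15,0,0,0,10,0,0,-0.15,0,0,0]
}}

```text
time_s: 10.45
position: [0.4808, -0.0112, 0.1357]
ee_rot: [3.141, 0.005, 0.001]
force: [0.7, 0.1, -0.9]
opening: 0.0117
grasp_force: 81.4
```

```bash
cat >> h.py <<'E'
def axis(f):
    """needle/neck line in tool x,z (surface points) from wrist depth, rows of needle and handle"""
    T=np.array(f['tool_from_camera']); v=np.arange(76,240,2); u=np.full_like(v,259)
    K=np.array(f['K']); g=dict(f); g['Rm']=np.eye(3); d=rays(g,np.c_[u,v])
    P=d*np.median(f['range_z'][v][:,257:262],1)[:,None]; P=P@T[:3,:3].T+T[:3,3]
    return v,P
E
python3 - <<'E'
from h import *
g=grab('wrist');np.savez('w6.npz',**{k:np.array(v) for k,v in g.items()})
for n in ('w3','w4','w6'):
    f=ld(n);v,P=axis(f); tiprow(f)
    for a,b,nm in ((76,104,'needle'),(160,236,'handle')):
        q=P[(v>=a)&(v<=b)]; c=np.polyfit(q[:,2],q[:,0],1); print(n,nm,'tilt',np.degrees(np.arctan(c[0])),q.mean(0))
s=bot.observe();print(s['position'],s['grasp_force'],s['opening'])
studs(g)
E
```

```text
sat rows50-80 [6, 7, 4, 8, 6, 5, 5, 6, 0, 20, 11, 11, 0, 32, 11, 15, 0, 19, 20, 19, 4, 9, 11, 12, 11, 11, 11, 13, 14, 11, 14] [0.2196, 0.2115, 0.1893, 0.1721, 0.1609, 0.1502]
w3 needle tilt 47.678674872298714 [ 0.08408862 -0.00048551  0.05554191]
w3 handle tilt 47.43892336672638 [ 0.01883087 -0.00056256 -0.01269388]
sat rows50-80 [113, 115, 114, 112, 115, 117, 116, 110, 69, 21, 11, 9, 8, 9, 13, 29, 64, 108, 141, 151, 140, 89, 17, 3, 5, 10, 10, 7, 8, 8, 8] [0.2202, 0.2099, 0.1893, 0.1724, 0.1611, 0.1503]
w4 needle tilt 47.595084467067416 [ 0.08392116 -0.00028614  0.0552002 ]
w4 handle tilt 47.52206795955948 [ 0.0186802  -0.00036059 -0.01268887]
sat rows50-80 [113, 113, 115, 117, 115, 112, 117, 115, 112, 62, 16, 6, 7, 10, 27, 73, 129, 155, 157, 154, 141, 90, 20, 3, 6, 7, 8, 12, 8, 8, 10] [0.2198, 0.2107, 0.1894, 0.1721, 0.1609, 0.1505]
w6 needle tilt 47.44679144988845 [ 0.08391858 -0.00028555  0.05513419]
w6 handle tilt 47.48556295668824 [ 0.01868963 -0.00035997 -0.01271819]
[ 0.48052291 -0.01117593  0.135347  ] 81.3996487017721 0.011779721439771827
stud [259.4  74.9] 258 [ 0.5796 -0.012   0.0447]
stud [219.9 130.4] 382 [0.532  0.0254 0.0445]
```

It was elastic: the tilt is back to 47.5° and the stud is up again. On to the square stud.

Request:
{"name": "send_rows", "arguments": {
  "commands": [10,-0.12,-0.09,0,0,0,0,10,-0.246,-0.185,0,0,0,0,10,-0.246,-0.185,0,0,0,0,10,-0.246,-0.185,0.04,0,0,0,10,-0.246,-0.185,0.09,0,0,0,10,-0.246,-0.185,0.09,0,0,0]
}}

```text
time_s: 11.1
position: [0.4309, 0.0253, 0.1158]
ee_rot: [-3.141, -0.004, 0.004]
force: [-0.2, -0.0, -0.9]
opening: 0.012
grasp_force: 81.4
```

```bash
python3 - <<'E'
from h import *
g=chk([.5316,.0258,.044]); tiprow(g); studs(g)
E
```

```text
tip [0.5292 0.0256 0.047 ] [[259.3  71.8]] stud px [[259.  69.]] F [-0.41 -0.7  -0.5 ] [ 0.004  0.013 -0.013]
sat rows50-80 [113, 81, 29, 23, 54, 100, 141, 154, 157, 156, 154, 158, 155, 156, 157, 158, 155, 154, 156, 139, 86, 17, 5, 4, 7, 2, 7, 6, 7, 9, 7] [0.2184, 0.2096, 0.1886, 0.1719, 0.1607, 0.1506]
stud [306.7   6.2] 313 [ 0.5756 -0.0104  0.0445]
stud [259.2  67.8] 454 [0.5323 0.0258 0.0445]
```

Request:
{"name": "send_rows", "arguments": {
  "commands": [10,0,0,0.012,0,0,0,10,0,0,0.024,0,0,0,10,0,0,0.036,0,0,0,10,0,0,0.044,0,0,0,10,0,0,0.052,0,0,0,10,0,0,0.052,0,0,0,10,0,0,0.052,0,0,0,10,0,0,0.052,0,0,0]
}}

```text
time_s: 11.95
position: [0.4314, 0.0257, 0.1072]
ee_rot: [-3.142, -0.005, -0.0]
force: [-1.1, 0.3, 1.3]
opening: 0.0118
grasp_force: 81.5
```

```bash
python3 - <<'E'
from h import *
for i in range(4): g=chk([.5316,.0258,.044]); studs(g)
tiprow(g)
f=ld('side0')
L=cloud(f)[225:285,285:350].reshape(-1,3); print()
for n in ('scene0','side0','a2','s2'):
    f=ld(n); P=cloud(f); hs=cv2.cvtColor(f['img'],cv2.COLOR_BGR2HSV)
    x0,y0,x1,y1=(95,145,150,190) if n[0] in 'a' or n[:2]=='sc' else (285,225,350,285)
    m=np.zeros(P.shape[:2],bool); m[y0:y1,x0:x1]=True; m&=(P[...,2]>.245)&(P[...,2]<.285)
    cnt=max(cv2.findContours(m.astype(np.uint8),cv2.RETR_EXTERNAL,cv2.CHAIN_APPROX_NONE)[0],key=cv2.contourArea)
    q=plane(f,cnt[:,0],.266)[:,:2]; c=np.median(q,0)
    for _ in range(10):
        r=np.hypot(*(q-c).T); k=abs(r-np.median(r))<.006; A=np.c_[2*q[k],np.ones(k.sum())]; sol=np.linalg.lstsq(A,(q[k]**2).sum(1),rcond=None)[0]; c=sol[:2]
    print(n,'lens',c,np.sqrt(sol[2]+c@c),k.mean())
E
```

```text
tip [0.5295 0.0259 0.0379] [[259.4  72.3]] stud px [[259.6  68.4]] F [-1.33  0.37  1.56] [ 0.03   0.124 -0.045]
stud [308.7   5. ] 259 [ 0.5746 -0.0102  0.0445]
stud [259.9  67.9] 441 [0.5321 0.0247 0.0422]
tip [0.5295 0.026  0.0379] [[259.3  72.4]] stud px [[259.6  68.4]] F [-1.95 -0.18  1.81] [-0.026  0.129  0.023]
stud [308.7   5. ] 258 [ 0.5745 -0.0103  0.0446]
stud [259.9  68. ] 440 [0.5321 0.0243 0.0422]
tip [0.5295 0.026  0.0379] [[259.3  72.3]] stud px [[259.6  68.4]] F [-0.23  0.62  1.74] [0.002 0.142 0.027]
stud [308.8   5. ] 257 [ 0.5746 -0.0102  0.0445]
stud [259.9  67.9] 442 [0.5321 0.0247 0.0422]
tip [0.5295 0.0259 0.0379] [[259.4  72.4]] stud px [[259.6  68.4]] F [-0.83 -0.4   2.1 ] [ 0.012  0.11  -0.023]
stud [308.8   5. ] 257 [ 0.5747 -0.0103  0.0445]
stud [259.9  68. ] 438 [0.5321 0.0239 0.0422]
sat rows50-80 [78, 28, 23, 55, 103, 141, 155, 156, 158, 158, 156, 137, 74, 9, 7, 9, 9, 9, 11, 11, 8, 11, 9, 9, 7, 10, 11, 10, 12, 11, 11] [0.2093, 0.202, 0.1835, 0.1692, 0.1594, 0.1504]

scene0 lens [ 0.65639009 -0.29223118] 0.07071862845458946 0.15447154471544716
side0 lens [ 0.62462382 -0.27957667] 0.061956720661967515 0.9280575539568345
a2 lens [ 0.65688094 -0.29188135] 0.07034895419327586 0.15447154471544716
s2 lens [ 0.62462382 -0.27957667] 0.061956720661967515 0.9280575539568345
```

Request:
{"name": "send_rows", "arguments": {
  "commands": [10,0,0,0.006,0,0,0,10,0,0,0.01,0,0,0,10,0,0,0.01,0,0,0,10,0,0,0.01,0,0,0,10,0,0,0.01,0,0,0]
}}

```text
time_s: 12.65
position: [0.4313, 0.0256, 0.1051]
ee_rot: [-3.142, -0.005, 0.0]
force: [-1.5, -0.1, 1.1]
opening: 0.0117
grasp_force: 81.5
```

```bash
python3 - <<'E'
from h import *
for i in range(2): g=chk([.5316,.0258,.044]); studs(g)
E
```

```text
tip [0.5294 0.0259 0.0358] [[259.3  72.3]] stud px [[259.6  67.9]] F [-1.53 -0.44  1.23] [-0.029  0.201  0.046]
stud [309.3   4.6] 231 [ 0.5742 -0.0102  0.0445]
stud [260.   67.5] 427 [0.532  0.0239 0.0412]
tip [0.5295 0.0259 0.0358] [[259.3  72.3]] stud px [[259.6  67.9]] F [-1.88 -0.    2.01] [-0.004  0.195  0.005]
stud [309.4   4.6] 230 [ 0.5742 -0.0104  0.0445]
stud [260.   67.6] 428 [0.5319 0.0239 0.0413]
```

Request:
{"name": "send_rows", "arguments": {
  "commands": [10,0,0,-0.05,0,0,0,10,0,0,-0.2,0,0,0,10,0,0,-0.4,0,0,0,10,0,0,-0.6,0,0,0,10,-0.1,0.2,-0.6,0,0,0.1,10,-0.2,0.4,-0.6,0,0,0.2,10,-0.2,0.4,-0.6,0,0,0.2]
}}

```text
time_s: 13.45
position: [0.3901, -0.0574, 0.226]
ee_rot: [3.123, -0.335, 0.001]
force: [0.4, 1.4, 0.1]
opening: 0.0116
grasp_force: 81.5
```

```bash
python3 - <<'E'
from h import *
Rg=Rt(-24,42);print('final TCP',np.array([.6246,-.2796,.165])-Rg@OFF)
tipto([.6246,-.2796,.165],-24,42)
# back-off waypoint: 120 mm behind along yaw, level
y=np.radians(-24);b=np.array([.6246,-.2796,.165])-.12*np.array([np.cos(y),np.sin(y),0]);tipto(b,-24,42)
f=ld('side0');P=cloud(f);print('foot',plane(f,(368,320),.015),P[265,382],'glue',P[240,341])
E
```

```text
final TCP [ 0.51563846 -0.2310872   0.15085822]
shift [0.7972 0.7154 0.377 ] turn [-0.0711  0.6964  0.1875] rows>= 4.542089750109183 5.062126736389483
shift [0.2098 0.593  0.3763] turn [-0.0711  0.6964  0.1875] rows>= 2.93205077449193 5.062126736389483
foot [[ 0.77113568 -0.33341645  0.015     ]] [ 0.76742528 -0.33550958  0.25780057] glue [ 0.76533246 -0.09717613  0.08099408]
```

Request:
{"name": "send_rows", "arguments": {
  "commands": [10,0.02,0.15,0.08,-0.014,0.139,0.037,10,0.06,0.3,0.15,-0.028,0.278,0.075,10,0.12,0.45,0.25,-0.043,0.418,0.112,10,0.17,0.59,0.33,-0.057,0.557,0.15,10,0.21,0.593,0.376,-0.0711,0.6964,0.1875,10,0.21,0.593,0.376,-0.0711,0.6964,0.1875,10,0.21,0.593,0.376,-0.0711,0.6964,0.1875,10,0.21,0.593,0.376,-0.0711,0.6964,0.1875]
}}

```text
time_s: 14.25
position: [0.4265, -0.1529, 0.1629]
ee_rot: [2.88, -0.493, 1.024]
force: [-0.2, 0.6, 0.0]
opening: 0.0118
grasp_force: 81.6
```

```bash
python3 - <<'E'
from h import *
s=bot.observe();Rm=mat(s['ee_rot']);tip=s['position']+Rm@OFF
g=grab('wrist');v,P=axis(g);print('tip',tip,'tool z',Rm[:,2],s['qpos'])
for a,b in ((76,104),(160,236)):
    q=P[(v>=a)&(v<=b)]; print('tilt in tool',np.degrees(np.arctan(np.polyfit(q[:,2],q[:,0],1)[0])))
tiprow(g)
tipto([.6246,-.2796,.165],-24,42.3)
E
```

```text
tip [ 0.54033333 -0.1906539   0.16992253] tool z [ 0.60799097 -0.14767517 -0.78008911] [-0.58886472  0.00995705  2.40142685  1.20402464  0.23227971  0.19873492]
tilt in tool 46.8004792626019
tilt in tool 47.14467751970841
sat rows50-80 [10, 10, 11, 11, 11, 13, 10, 9, 10, 11, 13, 9, 9, 10, 10, 11, 9, 10, 10, 10, 10, 8, 1, 2, 6, 10, 5, 5, 8, 5, 7] [0.2208, 0.2109, 0.1901, 0.1728, 0.1609, 0.1502]
shift [0.3952 0.237  0.3786] turn [-0.1092  0.0624  0.0341] rows>= 2.385738370472097 0.910186891465748
```

Request:
{"name": "send_rows", "arguments": {
  "commands": [10,0.08,0.05,0.08,-0.025,0.015,0.008,10,0.16,0.1,0.16,-0.05,0.03,0.017,10,0.24,0.15,0.24,-0.08,0.045,0.025,10,0.32,0.2,0.32,-0.109,0.062,0.034,10,0.395,0.237,0.379,-0.109,0.062,0.034,10,0.395,0.237,0.379,-0.109,0.062,0.034,10,0.395,0.237,0.379,-0.109,0.062,0.034,10,0.395,0.237,0.379,-0.109,0.062,0.034]
}}

```text
time_s: 15.1
position: [0.5147, -0.2307, 0.1494]
ee_rot: [2.74, -0.58, 1.052]
force: [-1.1, -0.2, -1.2]
opening: 0.0114
grasp_force: 81.5
```

```bash
cat > st.py <<'E'
from h import *
s=bot.observe();Rm=mat(s['ee_rot']);tip=s['position']+Rm@OFF;t=np.radians(47.3);ax=Rm@[-np.sin(t),0,-np.cos(t)]
print('tip',tip,'angle',np.degrees(np.arccos(ax[2])),'dist',np.hypot(*(tip[:2]-[.6246,-.2796])),'q',s['qpos'],'dq',abs(s['dq']).max(),s['grasp_force'])
tipto([.6246,-.2796,.165],-24,42.3)
E
python3 st.py
```

```text
tip [ 0.62375688 -0.27901824  0.16359764] angle 89.30918290774332 dist 0.0010243499805089973 q [-0.54968891  0.24184946  2.20973598  1.98865004  0.09567863 -0.51881855] dq 0.014740088319398253 81.52996469987556
shift [0.0067 0.0001 0.0007] turn [-0.      0.0048  0.0017] rows>= 0.026849206062954364 0.035953559098399854
```

Request:
{"name": "send_rows", "arguments": {
  "commands": [10,0,0,0,0,0,0,10,0,0,0,0,0,0,10,0,0,0,0,0,0,10,0,0,0,0,0,0,10,0,0,0,0,0,0]
}}

```text
time_s: 15.6
position: [0.5149, -0.2313, 0.1493]
ee_rot: [2.74, -0.581, 1.051]
force: [0.8, -0.5, -0.5]
opening: 0.0114
grasp_force: 81.5
```

```bash
python3 st.py; python3 - <<'E'
from h import *
f=grab('side');a=grab('scene');g=grab('wrist');v,P=axis(g);tiprow(g)
s=bot.observe();tip=s['position']+mat(s['ee_rot'])@OFF;print(proj(f,tip),proj(a,tip))
c=lambda im,x0,y0,x1,y1:cv2.resize(im[y0:y1,x0:x1],(400,300),interpolation=cv2.INTER_CUBIC)
cv2.imwrite('pics/end.png',np.hstack([c(f['img'],240,190,400,310),c(a['img'],60,110,220,230)]))
E
```

```text
tip [ 0.62392466 -0.27969051  0.16346745] angle 89.30831927973983 dist 0.0006813778723335953 q [-0.55012625  0.24280857  2.20883083  1.99152416  0.09527637 -0.5215247 ] dq 0.0020913056953346804 81.52887637261301
shift [ 0.0055 -0.0022 -0.0013] turn [0.0007 0.0049 0.0013] rows>= 0.024280869061213028 0.035455708378914194
sat rows50-80 [10, 11, 10, 10, 10, 10, 8, 7, 6, 6, 6, 6, 6, 6, 6, 6, 6, 7, 6, 6, 6, 7, 4, 3, 3, 7, 10, 10, 7, 9, 8] [0.2205, 0.2114, 0.1901, 0.1724, 0.1606, 0.1502]
[[314.9190092  279.29995078]] [[128.13768663 192.79513303]]
```

View pics/end.png

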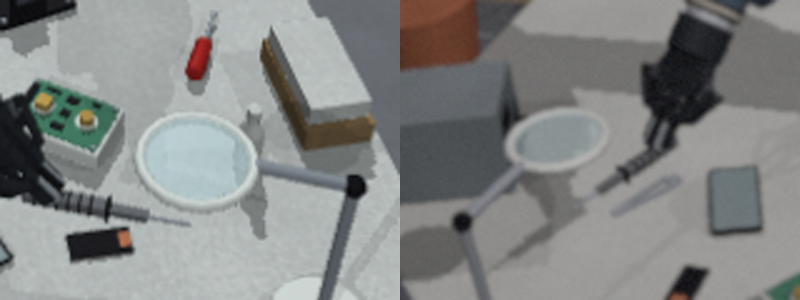

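The side-crop tip at (190,224), pixel (316,280), matches the projected tip (315,279). The probe is level, still and below the lens centre, so I'm handing in.

```bash
python3 -c "
from cell import bot
print(bot.finish_job())"
```

```text
the job is handed in; nothing more can be done
None
```

I drew the probe from its holder, pressed the round and then the square stud about 3 mm each by depth reading, and handed in at about 16 s with the probe held level and still, its tip about 1 mm from the lens centre line and 163 mm up; no verdict came back.

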